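Set the drilling jig's end stop to 4 and run the bar up to it

TASK

Set the turret end stop of the drilling jig to 4: stroke the rubber grip ring round with a light fingertip until the 4 stands squarely in the little window, turning it by the ring and not by the stop screws. Then slide the round bar along its V-blocks until you feel it bear gently on the stop, leave it resting there in the V-blocks with the 4 still in the window, and let go. No squeezing, leaning or ramming, and leave the other things on the bench where they are.

Things in the scene. Friction and masses are not known exactly. Their poses are not given: they have to be found in the camera images.
- jig: grey cross-drilling jig, bolted down, placed anew each time. Origin: centre of the underside of its base plate (116 x 400 x 12 mm), on the bench; local z up, local y along the bar towards the stop drum, local x away from the robot at yaw 0. All 'jig (x, y, z)' below are mm in this frame.
- bush (a point): top of the brass drill bush, jig (0, -15, 85), on a bridge over the front V-block (84 mm wide in x, y -27 to -3). Two 90 degree V-blocks (30 mm long in y, 50 mm wide, top at z 45) centred at jig y -15 and -150 carry the bar, its axis at x 0, z 45. Between them (y -135 to -30) the bar is free from above, its axis 33 mm above the base plate.
- ring_top (a point): nominal top of the drum's black rubber grip ring (62 mm diameter, 36 mm wide), jig (0, 115, 98); fixed to the jig, same axes. Drum axis along y through jig (0, 115, 67). The ring stands out between cheeks (x +-34 to 39, top z 84). Worn: its real top is up to 2 mm higher or lower, changing as it turns. Hard (about 8 N per mm pressed): land on it at 8 mm/s or slower; bears at most 30 N.
- window (a point): middle of the window (22 mm in x, 20 in y) in the hood (jig y 135 to 195, top z 103), at jig (0, 153, 103). Black figures 1 to 6, 14 mm high, heads towards local +x, pass under it on the drum's white band (56 mm diameter), one per 60 degrees; two small black marks at its +-x edges show the middle.
- drum (a joint): angle of the stop drum, rad: 0 with figure 1 in the window's middle, 1.047 more per figure, 3.142 for figure 4. Grows when the ring's top moves to local +x. A flat fingertip pressed lightly on the ring's top and moved along x rolls it by travel / 31 mm less slip; about 4 N turns it. No clicks; it stays where left (brake 0.13 N m); end stops at -0.35 and 5.6.
- stops (a point): six steel stop screws (8 mm diameter) sticking out of the drum's face (jig y 85) towards -y, on a 22 mm radius about the drum axis, turning with it; origin jig (0, 85, 67). The screw of the figure in the window is at the bottom, in line with the bar. Lengths 1 to 6: 28, 50, 20, 40, 33, 15 mm. They are set: the fingers must not push on them, nor the bar with over 25 N.
- stop4 (a point): where the tip of screw 4 stands when figure 4 is in the window: jig (0, 45, 45), on the bar's line; fixed to the jig, same axes. The bar is home when its end is here.
- bar: round steel bar, 20 mm diameter, 220 mm long, 0.54 kg, lying in the V-blocks along local y. Origin at its middle on its axis, its y axis along it towards the drum; it may be rolled about that axis. At the start its end is 20 to 60 mm short of stop4. Sliding it takes about 3 to 9 N.
- bar_end (a point): centre of the end face of the bar that looks at the drum, 110 mm from its middle along its y axis.
- flux_pot: open white plastic pot, 76 mm across, 80 mm high, beyond the jig; origin under its middle. A bystander.
- offcut: upright bit of steel tube, 29 mm across, 55 mm high, beyond the jig; origin under its middle. A bystander.
- wrench: spanner lying on the near side of the jig, roughly along it; origin at its underside. A bystander.
- jar: white plastic jar with lid, 56 mm across, 75 mm high, off to the right; origin under its middle. A bystander.
- brush: flux brush lying off to the left; origin at its underside. A bystander.
- square: steel try square lying off to the left, stock 80 x 20 x 20 mm, blade 110 mm; origin under its stock. A bystander.
- slug: short upright steel cylinder, 36 mm across, 50 mm high, off to the right; origin under its middle. A bystander.
Things that resemble listed ones, but are neither listed nor needed, are in the scene too. Of the things shaped like the bar, the steel one is meant.

How it is judged:
By the outcome, as a careful person would: the job done as asked, in the order asked, and still so for the second after the job is handed in, with the robot touching nothing.
It also fails if it takes over 72 s, if anything falls off the work surface, if the arm or the gripper's body presses on something with over 40 N, if the wrist force passes 120 N, or if a joint passes its speed limit or range.

ROBOT

A 6-joint arm with a two-finger parallel gripper is mounted at the origin on the work surface. World frame = base frame: x ahead of the robot, y to its left, z up, the work surface at z = 0. Lengths are in mm, angles in degrees, forces in N, time in s.
With the tool pointing down it reaches from about 275 to 850 mm from the base axis. Payload 19 kg.
Tool frame: the origin (TCP) lies midway between the tips of the shut fingers; the grasp point (between the pads) lies 19 mm behind it; z points along the fingers, y is the direction in which the jaws open and shut (so a half turn about z gives the same grasp; the last joint's range is limited). The gripper opens to 85 mm and grips with 20 to 120 N. Pads are 22 mm wide; open, the fingers measure 114 mm over their backs; the gripper's body (76 mm by 85 mm) begins 54 mm behind the grasp point. The pads swing forward as they close: fully open they stand 13 mm farther back than shut.
Start: joints at [65.088, 8.623, 82.357, -0, 89.026, -7.678], TCP at [170.368, 549.149, 231.267] pointing down, gripper open.
Joint ranges: [-160.23, 160.23], [-39.13, 120.54], [6.94, 153.29], [-79.49, 259.48], [9.18, 160.14], [-161.06, 161.06]. Speed limits (degrees/s): [108.29, 108.29, 127.2, 172.46, 172.46, 172.46].

INTERFACE

Orientations are given as a 3x3 rotation matrix whose columns are the frame's x, y, z axes.
In Python, from workcell import robot gives the robot as it stands.
- The arm moves only by the tool carry_out, never from a script. Its argument "motion" is a list of rows, each an object with "slide": the shift along the tool's x, y, z in m, a list of three; "dr": the turn, a rotation vector about the tool's x, y, z in rad, a list of three; "jaw": the closure, from -1 (fully open) to 1 (shut), so that 0 is half open. A call has 1 to 10 rows; each row shifts and turns the commanded pose from where the row before left it, along the tool's axes as they then stand; what a row does not reach is not made up. A row lasts 1/12 s, in which the tool goes at most 41.7 mm and 7.16 degrees, less where a joint would pass 70% of its speed; a pose out of reach is approached as far as the arm can. A call is refused whole if a number of a shift passes 0.0417 or a number of a turn 0.125, either way. A call with a gripper value outside its range is refused whole. The fingers move at their own pace and stop on an object; "grip_force" is the grip in N (left out, the last holds). Time passes only in rows, so rows that do not move let the fingers close. It gives the time, the measured TCP pose, the force and the opening at its end, in the units of the state.
- robot.get_obs(): the state, without advancing time (a new reading comes with each control period).
- robot.snapshot(name): name is "side" or "top" or "wrist"; returns (picture, depth): 480x640x3 uint8, blue, green, red; 480x640 float32, mm along the optical axis (not along the pixel's ray), 0 where there is no reading.
- robot.camera_info(name): a dict with "mtx" (3x3 intrinsics, pixels), "extrinsics" (4x4, takes a point from world to camera coordinates). Camera axes: x right, y up, looking along -z (the intrinsics and any distortion apply to the point x, -y, -z); pixel columns grow to the right and rows downward; lengths in mm; the calibration is good to about 2 mm. A picture is of the moment at which its call begins: read the wrist's pose just before it. camera_info takes no time and is no camera call; for the wrist camera it gives the pose at the moment of the call.
- robot.finish_job(): hands the job in, once; it reports no verdict.
The state is a dict: "time": time; "joint_pos": joint angles; "joint_vel": joint speeds; "joint_efforts": joint torques, N m; "ee_pos": TCP position; "tcp_rot": TCP orientation; "wrist_force": force on the tool from outside, world axes, zero at the start; "moment": the same for the moment, N m; "grip_width": finger opening in mm.
Only numpy, scipy, OpenCV 4.12 (cv2) and the standard library are available. Lean on these libraries where they do the work, as an engineer would, in place of code of your own. Each camera call takes 0.05 s, during which the arm holds its last target. There are 200 camera calls.

## Working session

There is one attempt and no reset: what is moved stays moved. The work goes in short steps, Python scripts to look and compute and a tool call to move; the robot and the scene stay as the last step left them, time stands still between calls to the robot, and variables do not carry over. Pictures are saved under pics/ and viewed, about 8 in all and at most 12, crops included, and the job is handed in when it is done.

Besides the shell and the picture viewer there is one more tool, called after ">>>" as name([rows], argument=value, ...), one row to a line, values as JSON. carry_out: Moves the arm, as the interface text tells. Its arguments: {"type":"object","properties":{"motion":{"type":"array","items":{"type":"object","properties":{"slide":{"type":"array","items":{"type":"number"}},"dr":{"type":"array","items":{"type":"number"}},"jaw":{"type":"number"}}}},"grip_force":{"type":"number"}},"required":["motion"]}

```bash
mkdir -p pics; ls; cat > h.py <<'E'
import numpy as np, cv2
from workcell import robot
def snap(n,f=None):
    i=robot.camera_info(n); p,d=robot.snapshot(n)
    if f: cv2.imwrite('pics/'+f,p); np.savez('pics/'+f[:-4],p=p,d=d,K=i['mtx'],E=i['extrinsics'])
    return p,d,np.array(i['mtx']),np.array(i['extrinsics'])
def ray(u,v,K,E):
    q=np.linalg.inv(K)@np.array([u,v,1.]); d=np.array([q[0],-q[1],-1.])
    R,t=E[:3,:3],E[:3,3]; return -R.T@t, R.T@d
def onz(u,v,K,E,z):
    o,d=ray(u,v,K,E); return o+d*(z-o[2])/d[2]
def dep(u,v,d,K,E):
    o,r=ray(u,v,K,E); return o+r*d[int(round(v)),int(round(u))]
def proj(P,K,E):
    c=E[:3,:3]@np.array(P,float)+E[:3,3]; q=K@np.array([c[0],-c[1],-c[2]]); return q[:2]/q[2]
E
python3 - <<'E'
from h import *
for n in('top','side','wrist'):
    p,d,K,E=snap(n,n+'0.png'); i=robot.camera_info(n); print(n,[k for k in i],K.tolist(),(-E[:3,:3].T@E[:3,3]).round(), (d>0).mean())
print(robot.get_obs())
a=cv2.imread('pics/top0.png');b=cv2.imread('pics/side0.png')
E
```

```text
pics
top ['mtx', 'extrinsics'] [[556.3646594990573, 0.0, 320.06070051700846], [0.0, 556.3646594990573, 239.63949734508554], [0.0, 0.0, 1.0]] [ 333.   -9. 1571.] 0.9961881510416667
side ['mtx', 'extrinsics'] [[534.4451804123655, 0.0, 317.5961219838885], [0.0, 534.4451804123655, 247.91441312679422], [0.0, 0.0, 1.0]] [  462. -1058.   957.] 0.996220703125
wrist ['mtx', 'extrinsics'] [[340.40832266304824, 0.0, 319.4727750327595], [0.0, 340.40832266304824, 237.1959022037696], [0.0, 0.0, 1.0]] [ 92. 574. 373.] 0.996162109375
{'time': 0.15, 'joint_pos': array([ 6.50896904e+01,  8.64536115e+00,  8.23830402e+01,  9.96143156e-04,
        8.90260076e+01, -7.67804767e+00]), 'joint_vel': array([ 0.0487671 , -0.07078925, -0.1537375 , -0.09845133, -0.0402698 ,
       -0.10433891]), 'joint_efforts': array([ 2.90501965e-03, -7.13373184e+01, -5.71037579e+01, -2.25605131e-04,
        7.18087773e-03, -1.79509186e-05]), 'ee_pos': array([170.28115011, 549.01647815, 230.81761258]), 'tcp_rot': array([[-9.55111584e-01,  2.96245994e-01, -4.15743062e-04],
       [ 2.96246251e-01,  9.55111213e-01, -8.53948544e-04],
       [ 1.44102026e-04, -9.38778470e-04, -9.99999549e-01]]), 'wrist_force': array([0.40872308, 0.60030864, 0.08024071]), 'moment': array([-0.04143247,  0.01130822,  0.0210455 ]), 'grip_width': 85.61104876562604}
```

View pics/top0.png

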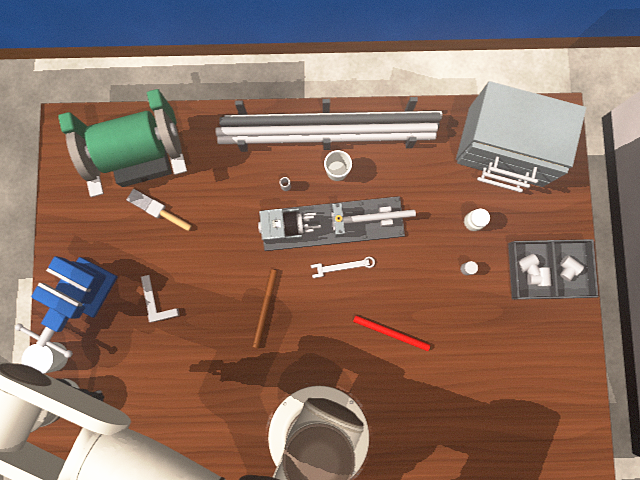

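View pics/side0.png

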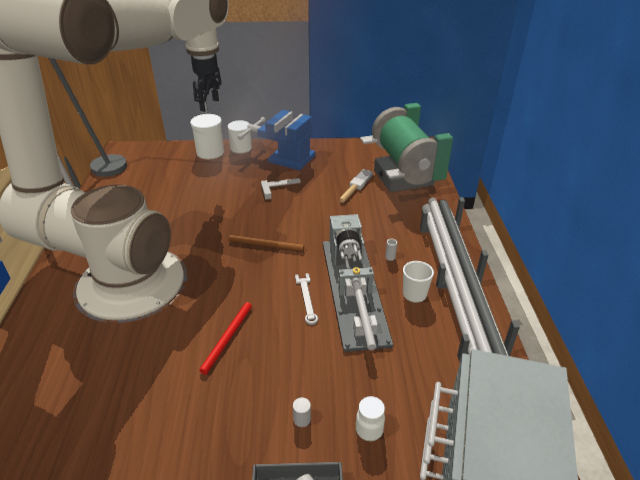

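Top view: the jig is at pixels (260–405, 197–250), with the drum end at the left (+y), the spanner at (343,267), and the pot and offcut beyond. The red and brown bars and the rack bars are decoys. Side view agrees. Next I measure the jig frame.

```bash
python3 - <<'E'
from h import *
for n,roi in(('top',(250,185,425,260)),('side',(315,205,400,360))):
    z=np.load(f'pics/{n}0.npz'); p,d,K,E=z['p'],z['d'],z['K'],z['E']
    x0,y0,x1,y1=roi
    P=[]
    for v in range(y0,y1):
        for u in range(x0,x1): P.append(np.r_[dep(u,v,d,K,E),u,v,p[v,u]])
    P=np.array(P); print(n)
    q=P[(P[:,2]>5)&(P[:,2]<20)]; 
    # biggest blob near base plate
    m=np.zeros((480,640),np.uint8); m[q[:,4].astype(int),q[:,3].astype(int)]=1
    a=P[(P[:,2]>6)]; m2=np.zeros_like(m); m2[a[:,4].astype(int),a[:,3].astype(int)]=1
    nc,l,s,c=cv2.connectedComponentsWithStats(m2); k=1+np.argmax(s[1:,4])
    sel=q[l[q[:,4].astype(int),q[:,3].astype(int)]==k]
    print(' plate z',np.median(sel[:,2]), cv2.minAreaRect(sel[:,:2].astype(np.float32)))
    hsv=cv2.cvtColor(p,cv2.COLOR_BGR2HSV); b=P[[ (15<hsv[int(r[4]),int(r[3])][0]<35) and hsv[int(r[4]),int(r[3])][1]>120 and hsv[int(r[4]),int(r[3])][2]>120 and r[2]>60 for r in P]]
    print(' bush',b[:,:5].mean(0).round(1) if len(b) else None,len(b))
E
```

```text
top
 plate z 11.9802271887786 ((589.4348754882812, -70.63136291503906), (127.06571960449219, 432.7136535644531), 4.22109842300415)
 bush [586.1 -67.9  83.9 338.3 218.1] 30
side
 plate z 12.073635518443211 ((586.5363159179688, -53.37181091308594), (116.69937896728516, 401.1216735839844), 4.720182418823242)
 bush [587.7 -68.7  84.  356.  270.1] 36
```

>>> carry_out([
  {"slide": [0,0,0],"dr": [0,0,0.119],"jaw": 1},
  {"slide": [0,0,0],"dr": [0,0,0.119],"jaw": 1},
  {"slide": [0,0,0],"dr": [0,0,0.119],"jaw": 1},
  {"slide": [0,0,0],"dr": [0,0,0.119],"jaw": 1},
  {"slide": [0,0,0],"dr": [0,0,0.119],"jaw": 1},
  {"slide": [0,0,0],"dr": [0,0,0.119],"jaw": 1},
  {"slide": [0,0,0],"dr": [0,0,0.119],"jaw": 1},
  {"slide": [0,0,0],"dr": [0,0,0.119],"jaw": 1},
  {"slide": [0,0,0],"dr": [0,0,0.119],"jaw": 1},
  {"slide": [0,0,0],"dr": [0,0,0.119],"jaw": 1},
], grip_force=20)

```text
time: 0.98
ee_pos: [170.3, 549.1, 231.0]
tcp_rot: [[-0.074, 0.997, -0.0], [0.997, 0.074, -0.0], [-0.0, -0.0, -1.0]]
wrist_force: [0.1, -0.2, 0.2]
grip_width: -0.3
```

>>> carry_out([
  {"slide": [-0.029,0.0203,0],"dr": [0,0,0],"jaw": 1},
  {"slide": [-0.029,0.0203,0],"dr": [0,0,0],"jaw": 1},
  {"slide": [-0.029,0.0203,0],"dr": [0,0,0],"jaw": 1},
  {"slide": [-0.029,0.0203,0],"dr": [0,0,0],"jaw": 1},
  {"slide": [-0.029,0.0203,0],"dr": [0,0,0],"jaw": 1},
  {"slide": [-0.029,0.0203,0],"dr": [0,0,0],"jaw": 1},
  {"slide": [-0.029,0.0203,0],"dr": [0,0,0],"jaw": 1},
  {"slide": [-0.029,0.0203,0],"dr": [0,0,0],"jaw": 1},
  {"slide": [-0.029,0.0203,0],"dr": [0,0,0],"jaw": 1},
])

```text
time: 1.73
ee_pos: [374.0, 302.0, 231.3]
tcp_rot: [[-0.08, 0.997, 0.0], [0.997, 0.08, -0.0], [-0.0, 0.0, -1.0]]
wrist_force: [0.6, 0.5, -0.0]
grip_width: 0.2
```

>>> carry_out([
  {"slide": [-0.029,0.0203,0.003],"dr": [0,0,0],"jaw": 1},
  {"slide": [-0.029,0.0203,0.003],"dr": [0,0,0],"jaw": 1},
  {"slide": [-0.029,0.0203,0.003],"dr": [0,0,0],"jaw": 1},
  {"slide": [-0.029,0.0203,0.003],"dr": [0,0,0],"jaw": 1},
  {"slide": [-0.029,0.0203,0.003],"dr": [0,0,0],"jaw": 1},
  {"slide": [-0.029,0.0203,0.003],"dr": [0,0,0],"jaw": 1},
  {"slide": [-0.029,0.0203,0.003],"dr": [0,0,0],"jaw": 1},
  {"slide": [-0.029,0.0203,0.003],"dr": [0,0,0],"jaw": 1},
  {"slide": [-0.028,0.02,0.003],"dr": [0,0,0],"jaw": 1},
  {"slide": [0,0,0],"dr": [0,0,0],"jaw": 1},
])

```text
time: 2.57
ee_pos: [578.3, 54.6, 202.7]
tcp_rot: [[-0.076, 0.997, -0.001], [0.997, 0.076, -0.001], [-0.001, -0.001, -1.0]]
wrist_force: [0.6, 0.5, 0.1]
grip_width: 0.0
```

```bash
cat >> h.py <<'E'
YAW=np.radians(4.7); O=np.array([586.0,-53.4,0]); 
def Rj(): c,s=np.cos(YAW),np.sin(YAW); return np.array([[c,-s,0],[s,c,0],[0,0,1]])
def J(P): return Rj().T@(np.array(P)-O)
def W(P): return Rj()@np.array(P,float)+O
def st():
    o=robot.get_obs(); print('t',round(o['time'],2),'jig tcp',J(o['ee_pos']).round(1),'F jig',(Rj().T@o['wrist_force']).round(2),'w',round(o['grip_width'],1)); return o
E
python3 - <<'E'
from h import *
o=st(); print((Rj().T@o['tcp_rot']).round(4),o['joint_pos'].round(1))
p,d,K,E=snap('wrist','w1.png'); print(J(-E[:3,:3].T@E[:3,3]),(Rj().T@E[:3,:3].T).round(3))
for P in([0,153,103],[0,115,98],[0,-15,85],[0,45,45]): print(P,proj(W(P),K,E).round(),)
E
```

```text
t 2.57 jig tcp [  1.2 108.3 202.7] F jig [0.61 0.42 0.06] w 0.0
[[ 0.0055  1.     -0.0014]
 [ 1.     -0.0055 -0.0012]
 [-0.0012 -0.0014 -1.    ]] [-2.2 10.  84.1 -0.1 86.  -6.5]
[  3.09974419 191.75772788 345.31082533] [[ 1.     0.006  0.002]
 [-0.006  0.945  0.326]
 [-0.    -0.326  0.945]]
[0, 153, 103] [316. 177.]
[0, 115, 98] [316. 226.]
[0, -15, 85] [318. 357.]
[0, 45, 45] [317. 279.]
```

View pics/w1.png

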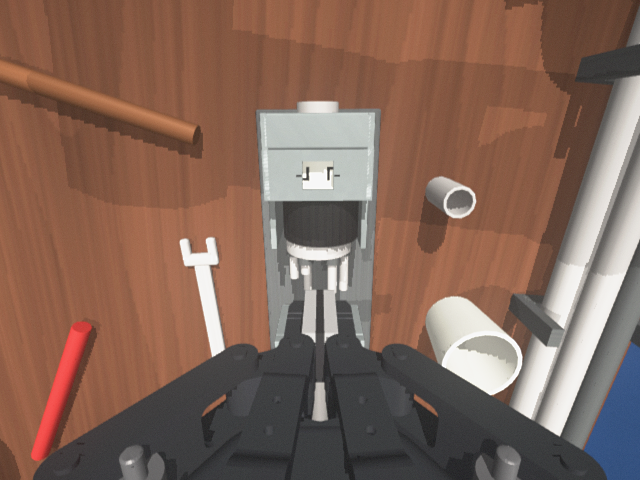

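The wrist view shows the window at (318,175), with two partly hidden figures at its edges, the marks at its left and right edges, the ring below it, and the bar and screws at (320,270). I'll enlarge the window.

```bash
python3 - <<'E'
from h import *
p=cv2.imread('pics/w1.png'); a=cv2.resize(p[155:195,290:350],None,fx=9,fy=9,interpolation=cv2.INTER_CUBIC); b=cv2.resize(p[235:300,275:365],None,fx=6,fy=6,interpolation=cv2.INTER_CUBIC)
a=cv2.rotate(a,cv2.ROTATE_90_COUNTERCLOCKWISE)
h=max(a.shape[0],b.shape[0]); c=lambda i:cv2.copyMakeBorder(i,0,h-i.shape[0],0,10,0)
cv2.imwrite('pics/w1c.png',cv2.resize(np.hstack([c(a),c(b)]),(800,480)))
E
```

```text
(no output)
```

View pics/w1c.png

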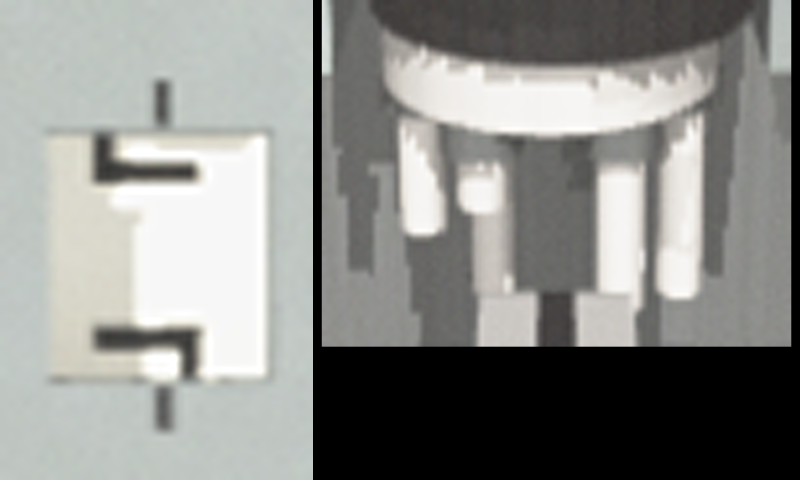

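The window stands about halfway between 2 (at +x) and 3 (at −x), so roughly +1.57 rad, or about 49 mm of travel to +x, is needed. I'll measure the fingertip's flat width from the depth image.

```bash
python3 - <<'E'
from h import *
z=np.load('pics/w1.npz'); d,K,E=z['d'],z['K'],z['E']
for v in range(284,345,6):
    r=[(u,)+tuple(J(dep(u,v,d,K,E))) for u in range(290,352)]
    r=[q for q in r if q[3]>190 and q[3]<260]
    if r: print(v,r[0][0],r[-1][0],'x %.1f..%.1f y %.1f z %.1f'%(r[0][1],r[-1][1],np.median([q[2] for q in r]),np.median([q[3] for q in r])))
E
```

```text
290 305 334 x -3.9..9.2 y 118.7 z 207.2
296 305 334 x -3.7..8.9 y 118.8 z 212.9
302 293 346 x -9.2..14.4 y 118.5 z 217.6
308 290 350 x -10.2..15.8 y 118.4 z 222.3
314 290 351 x -9.8..15.8 y 118.4 z 226.9
320 290 351 x -9.5..15.3 y 118.3 z 231.0
326 290 351 x -9.1..15.1 y 118.4 z 235.2
332 290 351 x -8.7..14.7 y 118.6 z 239.3
338 290 351 x -7.4..13.7 y 120.1 z 245.1
344 290 351 x -7.2..13.3 y 120.3 z 248.6
```

>>> carry_out([
  {"slide": [0.002,-0.002,0.016],"dr": [0,0,0],"jaw": 1},
  {"slide": [0.002,-0.002,0.02],"dr": [0,0,0],"jaw": 1},
  {"slide": [0.002,-0.002,0.02],"dr": [0,0,0],"jaw": 1},
  {"slide": [0,0,0.02],"dr": [0,0,0],"jaw": 1},
  {"slide": [0,0,0.014],"dr": [0,0,0],"jaw": 1},
  {"slide": [0,0,0.006],"dr": [0,0,0],"jaw": 1},
  {"slide": [0,0,0.001],"dr": [0,0,0],"jaw": 1},
  {"slide": [0,0,0.0005],"dr": [0,0,0],"jaw": 1},
  {"slide": [0,0,0],"dr": [0,0,0],"jaw": 1},
])

```text
time: 3.37
ee_pos: [569.8, 64.7, 107.8]
tcp_rot: [[-0.08, 0.997, 0.001], [0.997, 0.08, -0.0], [-0.0, 0.001, -1.0]]
wrist_force: [-0.6, 1.1, 0.0]
grip_width: -0.4
```

```bash
python3 - <<'E'
from h import *
o=st();print((Rj().T@o['tcp_rot']).round(4))
p,d,K,E=snap('wrist','w2.png')
print(proj(W([0,153,103]),K,E),proj(W([0,115,98]),K,E))
# side-height check of ring: depth profile along ring just beyond finger
for jy in(128,131,150):
    for jx in(-10,0,8):
        u,v=proj(W([jx,jy,98]),K,E); print(jy,jx,(u.round(),v.round()),J(dep(u,v,d,K,E)).round(1))
u,v=proj(W([0,153,103]),K,E); u,v=int(u),int(v)
c=p[max(0,v-60):v+160,u-90:u+90]; cv2.imwrite('pics/w2c.png',cv2.resize(c,None,fx=2.6,fy=2.6,interpolation=cv2.INTER_CUBIC)); print(v,u)
E
```

```text
t 3.37 jig tcp [ -6.4 119.  107.8] F jig [-0.52  1.11  0.03] w -0.4
[[ 1.8e-03  1.0e+00  1.2e-03]
 [ 1.0e+00 -1.8e-03 -2.0e-04]
 [-2.0e-04  1.2e-03 -1.0e+00]]
[330.44354384 234.20101829] [329.51194754 302.14483052]
128 -10 (np.float64(309.0), np.float64(279.0)) [-10.1 127.1  96.2]
128 0 (np.float64(330.0), np.float64(279.0)) [-1.000e-01  1.291e+02  1.003e+02]
128 8 (np.float64(346.0), np.float64(279.0)) [  8.1 127.7  97.3]
131 -10 (np.float64(309.0), np.float64(273.0)) [-10.1 129.9  95.7]
131 0 (np.float64(330.0), np.float64(273.0)) [-1.000e-01  1.318e+02  9.970e+01]
131 8 (np.float64(346.0), np.float64(273.0)) [  8.  131.   98.1]
150 -10 (np.float64(309.0), np.float64(237.0)) [ -9.8 151.7 103. ]
150 0 (np.float64(330.0), np.float64(237.0)) [1.000e-01 1.488e+02 9.460e+01]
150 8 (np.float64(347.0), np.float64(237.0)) [  8.4 148.4  93.4]
234 330
```

View pics/w2c.png

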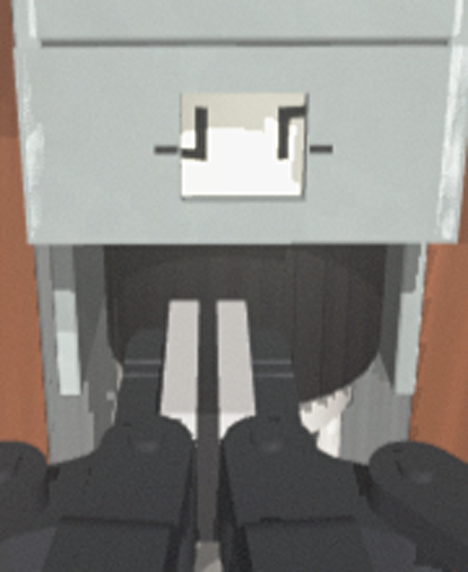

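>>> carry_out([
  {"slide": [-0.002,0.001,0],"dr": [0,0,0],"jaw": 1},
  {"slide": [-0.002,0.0005,0],"dr": [0,0,0],"jaw": 1},
  {"slide": [0,0,0.0006],"dr": [0,0,0],"jaw": 1},
  {"slide": [0,0,0.0006],"dr": [0,0,0],"jaw": 1},
  {"slide": [0,0,0],"dr": [0,0,0],"jaw": 1},
])

```text
time: 3.83
ee_pos: [571.3, 60.5, 105.5]
tcp_rot: [[-0.08, 0.997, -0.0], [0.997, 0.08, -0.0], [-0.0, -0.0, -1.0]]
wrist_force: [0.2, -0.6, 0.3]
grip_width: -0.0
```

```bash
python3 -c "
from h import *
st()"
```

```text
t 3.83 jig tcp [ -5.4 114.8 105.5] F jig [ 0.14 -0.61  0.31] w -0.0
```

>>> carry_out([
  {"slide": [0,0,0.0006],"jaw": 1},
  {"slide": [0,0,0.0006],"jaw": 1},
  {"slide": [0,0,0.0006],"jaw": 1},
  {"slide": [0,0,0.0006],"jaw": 1},
  {"slide": [0,0,0.0006],"jaw": 1},
  {"slide": [0,0,0.0006],"jaw": 1},
  {"slide": [0,0,0.0004],"jaw": 1},
  {"slide": [0,0,0],"jaw": 1},
])

```text
schema error: expected keys slide, dr, jaw
```

>>> carry_out([
  {"slide": [0,0,0.0005],"jaw": 1},
  {"slide": [0,0,0.0005],"jaw": 1},
  {"slide": [0,0,0],"jaw": 1},
])

```text
schema error: expected keys slide, dr, jaw
```

>>> carry_out([
  {"slide": [0,0,0.0006],"dr": [0,0,0],"jaw": 1},
  {"slide": [0,0,0.0006],"dr": [0,0,0],"jaw": 1},
  {"slide": [0,0,0.0006],"dr": [0,0,0],"jaw": 1},
  {"slide": [0,0,0.0006],"dr": [0,0,0],"jaw": 1},
  {"slide": [0,0,0.0006],"dr": [0,0,0],"jaw": 1},
  {"slide": [0,0,0.0006],"dr": [0,0,0],"jaw": 1},
  {"slide": [0,0,0.0004],"dr": [0,0,0],"jaw": 1},
  {"slide": [0,0,0],"dr": [0,0,0],"jaw": 1},
])

```text
time: 4.5
ee_pos: [571.2, 60.6, 101.5]
tcp_rot: [[-0.08, 0.997, -0.0], [0.997, 0.08, -0.0], [-0.0, -0.0, -1.0]]
wrist_force: [0.6, -0.4, -1.0]
grip_width: 0.0
```

>>> carry_out([
  {"slide": [0,0,0.0005],"dr": [0,0,0],"jaw": 1},
  {"slide": [0,0,0.0005],"dr": [0,0,0],"jaw": 1},
  {"slide": [0,0,0],"dr": [0,0,0],"jaw": 1},
])

```text
time: 4.75
ee_pos: [571.2, 60.6, 100.5]
tcp_rot: [[-0.08, 0.997, -0.0], [0.997, 0.08, -0.0], [-0.0, -0.0, -1.0]]
wrist_force: [0.2, 0.3, -0.2]
grip_width: -0.4
```

>>> carry_out([
  {"slide": [0,0,0.0005],"dr": [0,0,0],"jaw": 1},
  {"slide": [0,0,0.0005],"dr": [0,0,0],"jaw": 1},
  {"slide": [0,0,0],"dr": [0,0,0],"jaw": 1},
])

```text
time: 5.0
ee_pos: [571.2, 60.6, 99.5]
tcp_rot: [[-0.08, 0.997, -0.0], [0.997, 0.08, -0.0], [-0.0, -0.0, -1.0]]
wrist_force: [-0.4, -0.7, 0.7]
grip_width: -0.3
```

>>> carry_out([
  {"slide": [0,0,0.0004],"dr": [0,0,0],"jaw": 1},
  {"slide": [0,0,0.0004],"dr": [0,0,0],"jaw": 1},
  {"slide": [0,0,0],"dr": [0,0,0],"jaw": 1},
])

```text
time: 5.25
ee_pos: [571.3, 60.6, 98.9]
tcp_rot: [[-0.08, 0.997, 0.0], [0.997, 0.08, -0.0], [-0.0, 0.0, -1.0]]
wrist_force: [-0.1, 0.7, 1.5]
grip_width: 0.1
```

>>> carry_out([
  {"slide": [0,0,0.0004],"dr": [0,0,0],"jaw": 1},
  {"slide": [0,0,0.0004],"dr": [0,0,0],"jaw": 1},
  {"slide": [0,0,0],"dr": [0,0,0],"jaw": 1},
])

```text
time: 5.5
ee_pos: [571.5, 60.6, 98.6]
tcp_rot: [[-0.08, 0.997, 0.001], [0.997, 0.08, -0.0], [-0.0, 0.001, -1.0]]
wrist_force: [-3.1, -0.9, 7.9]
grip_width: 0.0
```

>>> carry_out([
  {"slide": [0,0.001,0],"dr": [0,0,0],"jaw": 1},
  {"slide": [0,0.0012,0],"dr": [0,0,0],"jaw": 1},
  {"slide": [0,0.0012,0],"dr": [0,0,0],"jaw": 1},
  {"slide": [0,0.0012,0],"dr": [0,0,0],"jaw": 1},
])

```text
time: 5.83
ee_pos: [575.8, 61.0, 98.5]
tcp_rot: [[-0.08, 0.997, 0.0], [0.997, 0.08, -0.0], [-0.0, 0.0, -1.0]]
wrist_force: [-3.9, -0.5, 6.6]
grip_width: 0.1
```

>>> carry_out([
  {"slide": [0,0.0012,0],"dr": [0,0,0],"jaw": 1},
  {"slide": [0,0.0012,0],"dr": [0,0,0],"jaw": 1},
  {"slide": [0,0.0012,0],"dr": [0,0,0],"jaw": 1},
])

```text
time: 6.08
ee_pos: [579.3, 61.3, 98.3]
tcp_rot: [[-0.08, 0.997, -0.0], [0.997, 0.08, -0.0], [-0.0, -0.0, -1.0]]
wrist_force: [-3.4, -0.6, 5.2]
grip_width: -0.2
```

```bash
cat >> h.py <<'E'
def win(f=None):
    o=st(); p,d,K,E=snap('wrist',f)
    u,v=proj(W([1.0,154.3,103]),K,E); u0,v0=int(u)-50,int(v)-36
    c=p[max(v0,0):v0+72,u0:u0+100]
    if f: cv2.imwrite('pics/'+f,cv2.resize(c,None,fx=6,fy=6,interpolation=cv2.INTER_CUBIC))
    return p,d,K,E,c
E
python3 -c "
from h import *
win('w3.png')"
```

```text
t 6.08 jig tcp [  2.8 114.8  98.3] F jig [-3.46 -0.33  5.24] w -0.2
```

View pics/w3.png

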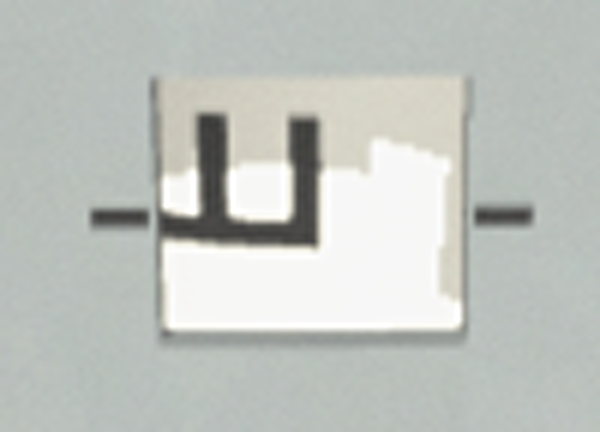

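>>> carry_out([
  {"slide": [0,0.0012,0.0002],"dr": [0,0,0],"jaw": 1},
  {"slide": [0,0.0012,0],"dr": [0,0,0],"jaw": 1},
  {"slide": [0,0.0012,0],"dr": [0,0,0],"jaw": 1},
  {"slide": [0,0,0],"dr": [0,0,0],"jaw": 1},
])

```text
time: 6.47
ee_pos: [583.1, 61.6, 98.1]
tcp_rot: [[-0.08, 0.997, -0.0], [0.997, 0.08, -0.0], [-0.0, -0.0, -1.0]]
wrist_force: [-2.7, -0.1, 6.5]
grip_width: 0.1
```

>>> carry_out([
  {"slide": [0,0,-0.002],"dr": [0,0,0],"jaw": 1},
  {"slide": [0,-0.002,-0.002],"dr": [0,0,0],"jaw": 1},
  {"slide": [0,-0.0045,0],"dr": [0,0,0],"jaw": 1},
  {"slide": [0,-0.0045,0],"dr": [0,0,0],"jaw": 1},
  {"slide": [0,-0.001,0.001],"dr": [0,0,0],"jaw": 1},
  {"slide": [0,0,0.0006],"dr": [0,0,0],"jaw": 1},
  {"slide": [0,0,0.0006],"dr": [0,0,0],"jaw": 1},
  {"slide": [0,0,0.0006],"dr": [0,0,0],"jaw": 1},
  {"slide": [0,0,0.0005],"dr": [0,0,0],"jaw": 1},
  {"slide": [0,0,0],"dr": [0,0,0],"jaw": 1},
])

```text
time: 7.3
ee_pos: [571.1, 60.6, 98.3]
tcp_rot: [[-0.08, 0.997, -0.0], [0.997, 0.08, -0.0], [-0.0, -0.0, -1.0]]
wrist_force: [0.8, 0.2, -0.1]
grip_width: 0.2
```

>>> carry_out([
  {"slide": [0,0,0.0004],"dr": [0,0,0],"jaw": 1},
  {"slide": [0,0,0.0003],"dr": [0,0,0],"jaw": 1},
  {"slide": [0,0,0],"dr": [0,0,0],"jaw": 1},
])

```text
time: 7.55
ee_pos: [571.2, 60.6, 98.0]
tcp_rot: [[-0.08, 0.997, 0.0], [0.997, 0.08, -0.0], [-0.0, 0.0, -1.0]]
wrist_force: [-0.9, 0.6, 3.3]
grip_width: -0.4
```

```bash
python3 -c "
from h import *
st()"
```

```text
t 7.55 jig tcp [ -5.4 114.8  98. ] F jig [-0.86  0.62  3.33] w -0.4
```

>>> carry_out([
  {"slide": [0,0,0.0004],"dr": [0,0,0],"jaw": 1},
  {"slide": [0,0.0008,0.0002],"dr": [0,0,0],"jaw": 1},
  {"slide": [0,0.0012,0],"dr": [0,0,0],"jaw": 1},
  {"slide": [0,0.0012,0],"dr": [0,0,0],"jaw": 1},
  {"slide": [0,0.0012,0],"dr": [0,0,0],"jaw": 1},
])

```text
time: 7.97
ee_pos: [575.5, 61.0, 97.7]
tcp_rot: [[-0.08, 0.997, 0.0], [0.997, 0.08, -0.0], [-0.0, 0.0, -1.0]]
wrist_force: [-4.7, 0.0, 8.3]
grip_width: -0.0
```

>>> carry_out([
  {"slide": [0,0.0012,0.0002],"dr": [0,0,0],"jaw": 1},
  {"slide": [0,0.0014,0],"dr": [0,0,0],"jaw": 1},
  {"slide": [0,0.0014,0.0001],"dr": [0,0,0],"jaw": 1},
  {"slide": [0,0.0014,0],"dr": [0,0,0],"jaw": 1},
  {"slide": [0,0.0014,0],"dr": [0,0,0],"jaw": 1},
])

```text
time: 8.38
ee_pos: [582.3, 61.5, 97.4]
tcp_rot: [[-0.08, 0.997, 0.0], [0.997, 0.08, -0.0], [-0.0, 0.0, -1.0]]
wrist_force: [-4.0, 0.1, 8.0]
grip_width: 0.0
```

>>> carry_out([
  {"slide": [0,0.0008,0],"dr": [0,0,0],"jaw": 1},
  {"slide": [0,0,0],"dr": [0,0,0],"jaw": 1},
])

```text
time: 8.55
ee_pos: [583.2, 61.6, 97.3]
tcp_rot: [[-0.08, 0.997, 0.0], [0.997, 0.08, -0.0], [-0.0, 0.0, -1.0]]
wrist_force: [-2.8, -0.4, 7.2]
grip_width: -0.3
```

>>> carry_out([
  {"slide": [0,0,-0.002],"dr": [0,0,0],"jaw": 1},
  {"slide": [0,-0.002,-0.002],"dr": [0,0,0],"jaw": 1},
  {"slide": [0,-0.0045,0],"dr": [0,0,0],"jaw": 1},
  {"slide": [0,-0.0045,0],"dr": [0,0,0],"jaw": 1},
  {"slide": [0,-0.001,0.001],"dr": [0,0,0],"jaw": 1},
  {"slide": [0,0,0.0006],"dr": [0,0,0],"jaw": 1},
  {"slide": [0,0,0.0006],"dr": [0,0,0],"jaw": 1},
  {"slide": [0,0,0.0006],"dr": [0,0,0],"jaw": 1},
  {"slide": [0,0,0.0005],"dr": [0,0,0],"jaw": 1},
  {"slide": [0,0,0],"dr": [0,0,0],"jaw": 1},
])

```text
time: 9.38
ee_pos: [571.1, 60.6, 97.4]
tcp_rot: [[-0.08, 0.997, -0.0], [0.997, 0.08, -0.0], [-0.0, -0.0, -1.0]]
wrist_force: [0.9, -0.5, 0.7]
grip_width: -0.3
```

```bash
python3 -c "
from h import *
c=win('w4.png')[4]
np.save('c4.npy',c)
g=cv2.cvtColor(c,cv2.COLOR_BGR2GRAY); print(g[20:52:4,20:84:1])"|head -c 3500
```

```text
t 9.38 jig tcp [ -5.5 114.8  97.4] F jig [ 0.85 -0.61  0.72] w -0.3
[[192 193 190 190 186 162 194 197 198 197 200 200 202 203 201 201 205 205
  207 206 207 204 208 209 208 210 205 132  99  98  98  92 145 209 212 209
  212 212 214 213 211 215 208  99  76  70  70  88 178 212 211 209 210 210
  212 211 203 114 185 191 190 190 190 190]
 [192 192 191 192 188 173 195 199 199 197 200 199 201 202 203 205 205 203
  205 207 206 206 208 205 209 211 210 111  70  68  67  87 177 212 212 212
  212 212 212 215 244 252 248 111  69  71  67 101 216 210 211 212 210 212
  211 210 177 113 186 191 193 188 192 191]
 [191 191 191 191 187 150 191 202 202 201 201 202 210 234 235 236 237 237
  237 238 237 238 238 238 239 242 242 133  75  73  75 103 218 241 219 213
  214 214 213 227 249 249 255 139  69  74  75 149 255 249 247 248 249 220
  210 209 173 126 186 191 191 189 189 188]
 [193 192 189 190 189 197 250 247 247 247 247 247 247 247 247 247 247 247
  247 247 247 247 247 247 247 249 255 163  75  76  71 122 250 250 247 247
  247 247 247 247 247 250 247 110  69  77  74 159 255 249 247 248 249 220
  211 206 149 1
[... 388 characters left out ...]
 247 247 248 254 161  77  74  82  75  80  77  79  79
   78  85  87  87  86  86  88  84  86  93  97  97 118 140 149 175 127 141
  144 147 106 148 189 189 189 190 190 190]
 [189 191 190 191 186 174 251 248 247 247 247 247 247 247 247 247 247 247
  247 247 247 247 247 247 247 247 247 247 248 248 248 247 247 247 247 247
  247 247 247 247 247 247 247 247 247 247 247 247 247 247 249 227 209 210
  213 205 128 162 190 192 190 187 192 189]
 [188 188 189 190 184 174 251 248 247 247 247 247 247 247 247 247 247 247
  247 247 247 247 247 247 247 247 247 247 247 247 247 247 247 247 247 247
  247 247 247 247 247 247 247 247 247 247 247 247 247 247 249 221 210 210
  210 204 118 186 191 192 189 190 190 192]]
```

The figure 3 is now about +0.22 rad past the middle, so the drum is near 2.31 and two more full strokes plus a short one remain.

>>> carry_out([
  {"slide": [0,0,0.0005],"dr": [0,0,0],"jaw": 1},
  {"slide": [0,0,0.0005],"dr": [0,0,0],"jaw": 1},
  {"slide": [0,0,0],"dr": [0,0,0],"jaw": 1},
])

```text
time: 9.68
ee_pos: [571.3, 60.6, 97.2]
tcp_rot: [[-0.08, 0.997, 0.001], [0.997, 0.08, -0.0], [-0.0, 0.001, -1.0]]
wrist_force: [-2.7, -0.8, 7.6]
grip_width: 0.0
```

>>> carry_out([
  {"slide": [0,0.0008,0.0003],"dr": [0,0,0],"jaw": 1},
  {"slide": [0,0.0012,0],"dr": [0,0,0],"jaw": 1},
  {"slide": [0,0.0012,0],"dr": [0,0,0],"jaw": 1},
  {"slide": [0,0.0012,0],"dr": [0,0,0],"jaw": 1},
])

```text
time: 10.02
ee_pos: [575.6, 61.0, 97.0]
tcp_rot: [[-0.08, 0.997, 0.0], [0.997, 0.08, -0.0], [-0.0, 0.0, -1.0]]
wrist_force: [-3.7, -0.1, 9.6]
grip_width: -0.0
```

>>> carry_out([
  {"slide": [0,0.0012,0],"dr": [0,0,0],"jaw": 1},
  {"slide": [0,0.0014,0],"dr": [0,0,0],"jaw": 1},
  {"slide": [0,0.0014,0],"dr": [0,0,0],"jaw": 1},
  {"slide": [0,0.0014,0],"dr": [0,0,0],"jaw": 1},
  {"slide": [0,0.0014,0],"dr": [0,0,0],"jaw": 1},
  {"slide": [0,0.0008,0],"dr": [0,0,0],"jaw": 1},
  {"slide": [0,0,0],"dr": [0,0,0],"jaw": 1},
])

```text
time: 10.6
ee_pos: [583.1, 61.6, 96.6]
tcp_rot: [[-0.08, 0.997, -0.0], [0.997, 0.08, -0.0], [-0.0, -0.0, -1.0]]
wrist_force: [-3.2, -0.8, 6.7]
grip_width: -0.0
```

>>> carry_out([
  {"slide": [0,0,-0.002],"dr": [0,0,0],"jaw": 1},
  {"slide": [0,-0.002,-0.002],"dr": [0,0,0],"jaw": 1},
  {"slide": [0,-0.0045,0],"dr": [0,0,0],"jaw": 1},
  {"slide": [0,-0.0045,0],"dr": [0,0,0],"jaw": 1},
  {"slide": [0,-0.001,0.001],"dr": [0,0,0],"jaw": 1},
  {"slide": [0,0,0.0006],"dr": [0,0,0],"jaw": 1},
  {"slide": [0,0,0.0006],"dr": [0,0,0],"jaw": 1},
  {"slide": [0,0,0.0006],"dr": [0,0,0],"jaw": 1},
  {"slide": [0,0,0],"dr": [0,0,0],"jaw": 1},
])

```text
time: 11.35
ee_pos: [571.1, 60.6, 97.3]
tcp_rot: [[-0.08, 0.997, -0.0], [0.997, 0.08, -0.0], [-0.0, -0.0, -1.0]]
wrist_force: [0.5, 0.1, 0.0]
grip_width: -0.3
```

>>> carry_out([
  {"slide": [0,0,0.0004],"dr": [0,0,0],"jaw": 1},
  {"slide": [0,0,0.0003],"dr": [0,0,0],"jaw": 1},
  {"slide": [0,0,0],"dr": [0,0,0],"jaw": 1},
])

```text
time: 11.6
ee_pos: [571.2, 60.6, 96.7]
tcp_rot: [[-0.08, 0.997, -0.0], [0.997, 0.08, -0.0], [-0.0, -0.0, -1.0]]
wrist_force: [-0.2, 0.4, 1.1]
grip_width: -0.2
```

>>> carry_out([
  {"slide": [0,0,0.0005],"dr": [0,0,0],"jaw": 1},
  {"slide": [0,0,0.0005],"dr": [0,0,0],"jaw": 1},
  {"slide": [0,0,0],"dr": [0,0,0],"jaw": 1},
])

```text
time: 11.85
ee_pos: [571.3, 60.6, 96.5]
tcp_rot: [[-0.08, 0.997, 0.001], [0.997, 0.08, -0.0], [-0.0, 0.001, -1.0]]
wrist_force: [-3.3, -0.6, 9.1]
grip_width: -0.0
```

>>> carry_out([
  {"slide": [0,0.0008,0.0003],"dr": [0,0,0],"jaw": 1},
  {"slide": [0,0.0012,0],"dr": [0,0,0],"jaw": 1},
  {"slide": [0,0.0012,0],"dr": [0,0,0],"jaw": 1},
  {"slide": [0,0.0012,0],"dr": [0,0,0],"jaw": 1},
])

```text
time: 12.18
ee_pos: [575.7, 61.0, 96.4]
tcp_rot: [[-0.08, 0.997, 0.001], [0.997, 0.08, -0.0], [-0.0, 0.001, -1.0]]
wrist_force: [-4.7, 0.6, 10.6]
grip_width: 0.0
```

>>> carry_out([
  {"slide": [0,0.0012,0],"dr": [0,0,0],"jaw": 1},
  {"slide": [0,0.0014,0],"dr": [0,0,0],"jaw": 1},
  {"slide": [0,0.0014,0],"dr": [0,0,0],"jaw": 1},
  {"slide": [0,0.0014,0],"dr": [0,0,0],"jaw": 1},
  {"slide": [0,0.0014,0],"dr": [0,0,0],"jaw": 1},
  {"slide": [0,0,0],"dr": [0,0,0],"jaw": 1},
])

```text
time: 12.68
ee_pos: [582.5, 61.5, 96.1]
tcp_rot: [[-0.08, 0.997, 0.0], [0.997, 0.08, -0.0], [-0.0, 0.0, -1.0]]
wrist_force: [-3.1, 0.5, 8.6]
grip_width: -0.1
```

```bash
python3 -c "
from h import *
win('w5.png')"
```

```text
t 12.68 jig tcp [  5.9 114.8  96.1] F jig [-3.01  0.78  8.59] w -0.1
```

View pics/w5.png

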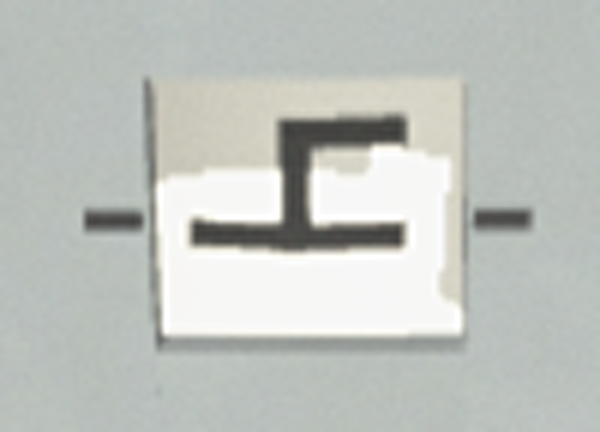

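The 4 is nearly there: it spans columns 190–405, while the marks' middle is at 308. I'll work out the parallax-corrected offset.

```bash
cat >> h.py <<'E'
def fig(f):
    p,d,K,E,_=win(f)
    u,v=proj(W([1.0,154.3,103]),K,E); s=4; v0,u0=int(v)-36,int(u)-50
    g=cv2.resize(cv2.cvtColor(p,cv2.COLOR_BGR2GRAY)[v0:v0+72,u0:u0+100],None,fx=s,fy=s,interpolation=cv2.INTER_LINEAR)
    full=lambda x:((x+.5)/s-.5)
    m=(g<115).astype(np.uint8); nc,l,st_,c=cv2.connectedComponentsWithStats(m)
    for k in range(1,nc):
        x,y,w,h,a=st_[k]
        if a<150: continue
        for z in(103,94.3):
            A=[J(onz(u0+full(q),v0+full(c[k][1]),K,E,z)) for q in(x-.5,x+w-.5)]
            print(z,'x %.2f..%.2f y %.1f area %d w %d h %d'%(A[0][0],A[1][0],A[0][1],a,w,h))
    print('cam',J(-E[:3,:3].T@E[:3,3]).round(1))
E
python3 -c "
from h import *
fig('w6.png')"
```

```text
t 12.73 jig tcp [  5.9 114.8  96.1] F jig [-2.9   0.66  8.38] w -0.2
103 x -6.72..7.97 y 156.8 area 3850 w 141 h 88
94.3 x -7.62..8.02 y 154.1 area 3850 w 141 h 88
103 x 12.89..16.66 y 154.6 area 344 w 36 h 10
94.3 x 13.26..17.27 y 151.8 area 344 w 36 h 10
103 x -14.34..-10.36 y 154.6 area 357 w 38 h 10
94.3 x -15.72..-11.49 y 151.8 area 357 w 38 h 10
cam [  7.2 198.2 238.8]
```

>>> carry_out([
  {"slide": [0,0.0006,0],"dr": [0,0,0],"jaw": 1},
  {"slide": [0,0.0006,0],"dr": [0,0,0],"jaw": 1},
  {"slide": [0,0,0],"dr": [0,0,0],"jaw": 1},
  {"slide": [0,0,0],"dr": [0,0,0],"jaw": 1},
])

```text
time: 13.12
ee_pos: [583.5, 61.6, 96.1]
tcp_rot: [[-0.08, 0.997, 0.0], [0.997, 0.08, -0.0], [-0.0, 0.0, -1.0]]
wrist_force: [-3.0, 0.3, 8.1]
grip_width: 0.0
```

>>> carry_out([
  {"slide": [0,0,-0.001],"dr": [0,0,0],"jaw": 1},
  {"slide": [0,0,-0.003],"dr": [0,0,0],"jaw": 1},
  {"slide": [0,-0.002,-0.004],"dr": [0,0,0],"jaw": 1},
  {"slide": [0,-0.004,0],"dr": [0,0,0],"jaw": 1},
  {"slide": [0,0,0],"dr": [0,0,0],"jaw": 1},
  {"slide": [0,0,0],"dr": [0,0,0],"jaw": 1},
])

```text
time: 13.62
ee_pos: [577.2, 61.1, 103.5]
tcp_rot: [[-0.08, 0.997, 0.0], [0.997, 0.08, -0.0], [-0.0, 0.0, -1.0]]
wrist_force: [-0.5, -0.3, 1.0]
grip_width: -0.2
```

```bash
python3 -c "
from h import *
fig('w7.png')"
```

```text
t 13.62 jig tcp [  0.6 114.9 103.5] F jig [-0.56 -0.24  0.96] w -0.2
103 x -6.20..8.57 y 156.7 area 3342 w 135 h 83
94.3 x -6.70..8.96 y 154.2 area 3342 w 135 h 83
103 x -14.16..-10.42 y 154.6 area 324 w 34 h 10
94.3 x -15.14..-11.18 y 151.9 area 324 w 34 h 10
103 x 12.88..16.62 y 154.6 area 288 w 34 h 9
94.3 x 13.54..17.50 y 151.9 area 288 w 34 h 9
cam [  2.1 198.2 246.3]
```

View pics/w7.png

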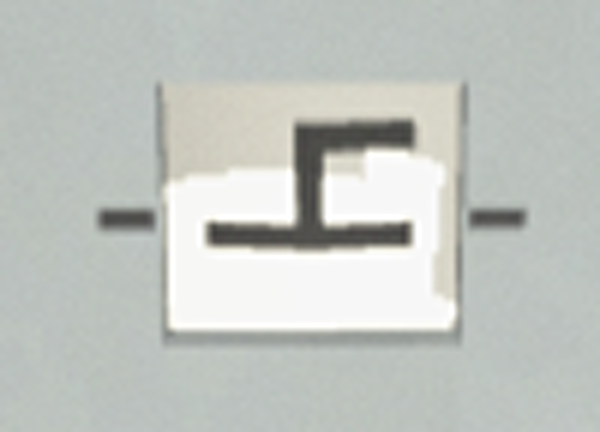

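The 4 is now central to about 0.1 mm: the figure's middle is at 1.13 and the marks' middle at 1.23. Now I lift clear and go behind the bar's rear end.

>>> carry_out([
  {"slide": [0,0,-0.02],"dr": [0,0,0],"jaw": 1},
  {"slide": [0,0,-0.03],"dr": [0,0,0],"jaw": 1},
  {"slide": [-0.02,0,-0.03],"dr": [0,0,0],"jaw": 1},
  {"slide": [-0.03,0,-0.015],"dr": [0,0,0],"jaw": 1},
  {"slide": [-0.035,0,0],"dr": [0,0,0],"jaw": 1},
  {"slide": [-0.035,0,0],"dr": [0,0,0],"jaw": 1},
  {"slide": [-0.035,0,0],"dr": [0,0,0],"jaw": 1},
  {"slide": [-0.035,0,0],"dr": [0,0,0],"jaw": 1},
  {"slide": [-0.035,0,0],"dr": [0,0,0],"jaw": 1},
])

```text
time: 14.42
ee_pos: [595.3, -164.9, 198.4]
tcp_rot: [[-0.08, 0.997, -0.0], [0.997, 0.08, -0.0], [-0.0, -0.0, -1.0]]
wrist_force: [1.5, 0.3, 0.3]
grip_width: -0.3
```

>>> carry_out([
  {"slide": [-0.035,0,0],"dr": [0,0,0],"jaw": 1},
  {"slide": [-0.035,0,0],"dr": [0,0,0],"jaw": 1},
  {"slide": [-0.035,0,0],"dr": [0,0,0],"jaw": 1},
  {"slide": [-0.035,0,0],"dr": [0,0,0],"jaw": 1},
  {"slide": [-0.02,0,0],"dr": [0,0,0],"jaw": 1},
  {"slide": [0,0,0],"dr": [0,0,0],"jaw": 1},
  {"slide": [0,0,0],"dr": [0,0,0],"jaw": 1},
])

```text
time: 15.0
ee_pos: [607.9, -323.7, 197.7]
tcp_rot: [[-0.078, 0.997, -0.001], [0.997, 0.078, 0.001], [0.001, -0.001, -1.0]]
wrist_force: [-0.8, 1.0, -0.2]
grip_width: -0.1
```

```bash
python3 - <<'E'
from h import *
o=st(); p,d,K,E=snap('wrist','w8.png')
for P in([0,-175,45],[0,-215,45],[0,-235,45]): print(P,proj(W(P),K,E).round())
# bar points: depth z 47..60 within |x|<14
L=[]
for v in range(60,420):
    for u in range(220,420):
        if d[v,u]>0:
            q=J(dep(u,v,d,K,E))
            if abs(q[0])<14 and 46<q[2]<62 and q[1]<-165: L.append(q)
L=np.array(L); print(len(L),L.min(0),L.max(0))
for a in range(-250,-165,8):
    s=L[(L[:,1]>a)&(L[:,1]<a+8)]
    if len(s): print(a,len(s),s[:,0].min().round(1),s[:,0].max().round(1),s[:,2].max().round(1))
E
```

```text
t 15.0 jig tcp [  -0.3 -271.2  197.7] F jig [-0.7   1.1  -0.21] w -0.1
[0, -175, 45] [318. 103.]
[0, -215, 45] [318. 154.]
[0, -235, 45] [318. 178.]
1928 [  -8.12084218 -228.42734583   46.02796732] [  11.69874813 -165.02858174   56.8946011 ]
-234 67 -7.7 11.1 55.9
-226 225 -7.6 11.1 56.8
-218 232 -7.5 11.1 56.9
-210 229 -7.4 11.0 56.7
-202 232 -8.1 10.9 56.8
-194 259 -8.0 11.7 55.9
-186 251 -7.9 11.7 56.1
-178 262 -7.7 11.6 56.3
-170 171 -7.6 11.5 56.4
```

View pics/w8.png

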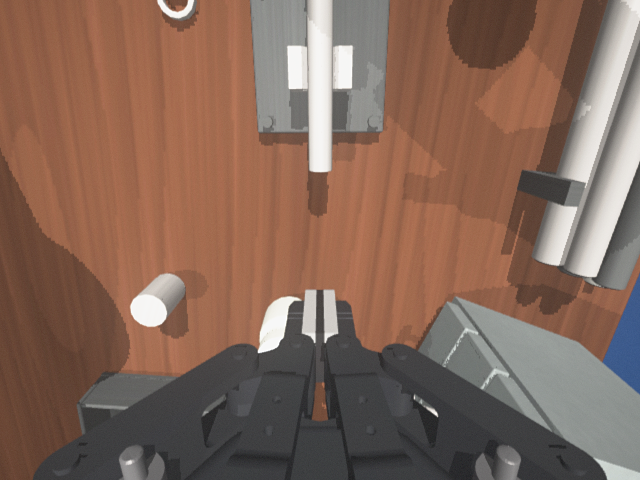

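The wrist view shows the bar's rear end at (320,170), and the jar lies just behind the fingertip at (285,325). I'll check the jar's position before going down.

```bash
python3 - <<'E'
from h import *
z=np.load('pics/top0.npz'); print('jar top',J(onz(478,217,z['K'],z['E'],75)).round(), 'slug',J(onz(471,267,z['K'],z['E'],50)).round(),'bar rear top view',J(onz(415,213,z['K'],z['E'],45)).round())
z=np.load('pics/w8.npz'); d,K,E=z['d'],z['K'],z['E']
L=np.array([J(dep(u,v,d,K,E)) for v in range(290,360,1) for u in range(262,300)]); m=(L[:,2]>55)&(L[:,2]<85); print(L[m].min(0).round(),L[m].max(0).round(),m.sum())
E
```

```text
jar top [ -36. -394.   75.] slug [-168. -363.   50.] bar rear top view [  -3. -231.   45.]
[ -55. -391.   55.] [ -33. -375.   77.] 363
```

>>> carry_out([
  {"slide": [0.01,0.0015,0.01],"dr": [0,0,0],"jaw": 1},
  {"slide": [0.012,0,0.025],"dr": [0,0,0],"jaw": 1},
  {"slide": [0,0,0.03],"dr": [0,0,0],"jaw": 1},
  {"slide": [0,0,0.03],"dr": [0,0,0],"jaw": 1},
  {"slide": [0,0,0.03],"dr": [0,0,0],"jaw": 1},
  {"slide": [0,0,0.025],"dr": [0,0,0],"jaw": 1},
  {"slide": [0,0,0.01],"dr": [0,0,0],"jaw": 1},
  {"slide": [0,0,0],"dr": [0,0,0],"jaw": 1},
  {"slide": [0,0,0],"dr": [0,0,0],"jaw": 1},
])

```text
time: 15.8
ee_pos: [608.4, -300.2, 39.6]
tcp_rot: [[-0.081, 0.997, 0.0], [0.997, 0.081, -0.0], [-0.0, 0.0, -1.0]]
wrist_force: [0.6, 0.5, 1.0]
grip_width: 0.2
```

```bash
python3 -c "
from h import *
st()"
```

```text
t 15.8 jig tcp [   2.1 -247.8   39.6] F jig [0.59 0.41 0.98] w 0.2
```

>>> carry_out([
  {"slide": [0.002,0,0],"dr": [0,0,0],"jaw": 1},
  {"slide": [0.002,0,0],"dr": [0,0,0],"jaw": 1},
  {"slide": [0.001,0,0],"dr": [0,0,0],"jaw": 1},
  {"slide": [0.0007,0,0],"dr": [0,0,0],"jaw": 1},
  {"slide": [0.0007,0,0],"dr": [0,0,0],"jaw": 1},
  {"slide": [0.0007,0,0],"dr": [0,0,0],"jaw": 1},
  {"slide": [0.0007,0,0],"dr": [0,0,0],"jaw": 1},
  {"slide": [0.0007,0,0],"dr": [0,0,0],"jaw": 1},
  {"slide": [0.0007,0,0],"dr": [0,0,0],"jaw": 1},
])

```text
time: 16.55
ee_pos: [607.2, -291.4, 38.5]
tcp_rot: [[-0.08, 0.997, -0.0], [0.997, 0.08, -0.0], [-0.0, -0.0, -1.0]]
wrist_force: [0.9, -0.1, -0.2]
grip_width: -0.3
```

>>> carry_out([
  {"slide": [0.0007,0,0],"dr": [0,0,0],"jaw": 1},
  {"slide": [0.0007,0,0],"dr": [0,0,0],"jaw": 1},
  {"slide": [0.0007,0,0],"dr": [0,0,0],"jaw": 1},
  {"slide": [0.0007,0,0],"dr": [0,0,0],"jaw": 1},
])

```text
time: 16.88
ee_pos: [607.0, -288.8, 38.5]
tcp_rot: [[-0.08, 0.997, 0.0], [0.997, 0.08, -0.0], [-0.0, 0.0, -1.0]]
wrist_force: [0.3, -3.6, -0.8]
grip_width: 0.0
```

```bash
python3 -c "
from h import *
st()"
```

```text
t 16.88 jig tcp [   1.6 -236.3   38.5] F jig [ 0.02 -3.57 -0.75] w 0.0
```

>>> carry_out([
  {"slide": [0.001,0,0],"dr": [0,0,0],"jaw": 1},
  {"slide": [0.0015,0,0],"dr": [0,0,0],"jaw": 1},
  {"slide": [0.002,0,0],"dr": [0,0,0],"jaw": 1},
  {"slide": [0.002,0,0],"dr": [0,0,0],"jaw": 1},
  {"slide": [0.002,0,0],"dr": [0,0,0],"jaw": 1},
  {"slide": [0.002,0,0],"dr": [0,0,0],"jaw": 1},
  {"slide": [0.002,0,0],"dr": [0,0,0],"jaw": 1},
  {"slide": [0.002,0,0],"dr": [0,0,0],"jaw": 1},
  {"slide": [0.002,0,0],"dr": [0,0,0],"jaw": 1},
  {"slide": [0.001,0,0],"dr": [0,0,0],"jaw": 1},
])

```text
time: 17.72
ee_pos: [605.6, -270.9, 38.5]
tcp_rot: [[-0.08, 0.997, -0.0], [0.997, 0.08, -0.0], [-0.0, -0.0, -1.0]]
wrist_force: [-1.3, -3.5, -1.3]
grip_width: 0.1
```

>>> carry_out([
  {"slide": [0.002,0,0],"dr": [0,0,0],"jaw": 1},
  {"slide": [0.002,0,0],"dr": [0,0,0],"jaw": 1},
  {"slide": [0.002,0,0],"dr": [0,0,0],"jaw": 1},
  {"slide": [0.002,0,0],"dr": [0,0,0],"jaw": 1},
  {"slide": [0.002,0,0],"dr": [0,0,0],"jaw": 1},
  {"slide": [0.002,0,0],"dr": [0,0,0],"jaw": 1},
  {"slide": [0.002,0,0],"dr": [0,0,0],"jaw": 1},
  {"slide": [0.002,0,0],"dr": [0,0,0],"jaw": 1},
  {"slide": [0.002,0,0],"dr": [0,0,0],"jaw": 1},
  {"slide": [0.001,0,0],"dr": [0,0,0],"jaw": 1},
])

```text
time: 18.55
ee_pos: [604.1, -252.0, 38.5]
tcp_rot: [[-0.08, 0.997, -0.0], [0.997, 0.08, -0.0], [-0.0, -0.0, -1.0]]
wrist_force: [-2.1, -4.8, 0.5]
grip_width: 0.4
```

```bash
python3 - <<'E'
from h import *
st(); p,d,K,E=snap('wrist','w9.png')
# rear end / front end of bar: depth scan along the bar line
L=[]
for v in range(0,420):
    for u in range(280,370):
        q=J(dep(u,v,d,K,E)) if d[v,u]>0 else None
        if q is not None and abs(q[0]-1.5)<6 and 50<q[2]<60: L.append(q)
L=np.array(L); print(L[:,1].min(),L[:,1].max())
E
```

```text
t 18.55 jig tcp [   1.7 -199.4   38.5] F jig [-2.46 -4.58  0.54] w 0.4
-193.26922065084395 -79.24701163488389
```

>>> carry_out([
  {"slide": [0.0012,0,0],"dr": [0,0,0],"jaw": 1},
  {"slide": [0.0012,0,0],"dr": [0,0,0],"jaw": 1},
  {"slide": [0.0012,0,0],"dr": [0,0,0],"jaw": 1},
  {"slide": [0.0012,0,0],"dr": [0,0,0],"jaw": 1},
  {"slide": [0.0012,0,0],"dr": [0,0,0],"jaw": 1},
  {"slide": [0.0012,0,0],"dr": [0,0,0],"jaw": 1},
  {"slide": [0.001,0,0],"dr": [0,0,0],"jaw": 1},
  {"slide": [0.0008,0,0],"dr": [0,0,0],"jaw": 1},
  {"slide": [0.0005,0,0],"dr": [0,0,0],"jaw": 1},
])

```text
time: 19.35
ee_pos: [603.3, -242.7, 38.6]
tcp_rot: [[-0.08, 0.997, 0.0], [0.997, 0.08, -0.0], [-0.0, -0.0, -1.0]]
wrist_force: [-0.9, -4.2, 0.1]
grip_width: 0.2
```

>>> carry_out([
  {"slide": [0.0005,0,0],"dr": [0,0,0],"jaw": 1},
  {"slide": [0.0005,0,0],"dr": [0,0,0],"jaw": 1},
  {"slide": [0.0005,0,0],"dr": [0,0,0],"jaw": 1},
  {"slide": [0.0005,0,0],"dr": [0,0,0],"jaw": 1},
])

```text
time: 19.68
ee_pos: [603.2, -240.8, 38.6]
tcp_rot: [[-0.08, 0.997, -0.0], [0.997, 0.08, -0.0], [-0.0, -0.0, -1.0]]
wrist_force: [-1.2, -4.5, 0.1]
grip_width: -0.2
```

```bash
python3 -c "
from h import *
st()"
```

```text
t 19.68 jig tcp [   1.7 -188.2   38.6] F jig [-1.58 -4.34  0.15] w -0.2
```

>>> carry_out([
  {"slide": [0.0004,0,0],"dr": [0,0,0],"jaw": 1},
  {"slide": [0.0004,0,0],"dr": [0,0,0],"jaw": 1},
  {"slide": [0.0004,0,0],"dr": [0,0,0],"jaw": 1},
])

```text
time: 19.93
ee_pos: [603.1, -239.6, 38.6]
tcp_rot: [[-0.08, 0.997, -0.0], [0.997, 0.08, -0.0], [-0.0, -0.0, -1.0]]
wrist_force: [-1.9, -6.3, -0.0]
grip_width: -0.3
```

>>> carry_out([
  {"slide": [0.0003,0,0],"dr": [0,0,0],"jaw": 1},
  {"slide": [0.0003,0,0],"dr": [0,0,0],"jaw": 1},
])

```text
time: 20.1
ee_pos: [603.0, -239.0, 38.6]
tcp_rot: [[-0.08, 0.997, -0.0], [0.997, 0.08, -0.0], [-0.0, -0.0, -1.0]]
wrist_force: [-2.1, -4.3, 1.5]
grip_width: -0.2
```

>>> carry_out([
  {"slide": [0.0003,0,0],"dr": [0,0,0],"jaw": 1},
  {"slide": [0.0003,0,0],"dr": [0,0,0],"jaw": 1},
  {"slide": [0.0003,0,0],"dr": [0,0,0],"jaw": 1},
])

```text
time: 20.35
ee_pos: [602.9, -238.1, 38.5]
tcp_rot: [[-0.08, 0.997, -0.0], [0.997, 0.08, -0.0], [-0.0, -0.0, -1.0]]
wrist_force: [-1.1, -4.4, 0.5]
grip_width: 0.1
```

>>> carry_out([
  {"slide": [0.0003,0,0],"dr": [0,0,0],"jaw": 1},
  {"slide": [0.0003,0,0],"dr": [0,0,0],"jaw": 1},
  {"slide": [0.0003,0,0],"dr": [0,0,0],"jaw": 1},
])

```text
time: 20.6
ee_pos: [602.9, -237.3, 38.6]
tcp_rot: [[-0.08, 0.997, 0.0], [0.997, 0.08, -0.0], [-0.0, -0.0, -1.0]]
wrist_force: [-1.7, -5.3, 1.3]
grip_width: 0.3
```

>>> carry_out([
  {"slide": [0.0003,0,0],"dr": [0,0,0],"jaw": 1},
  {"slide": [0.0003,0,0],"dr": [0,0,0],"jaw": 1},
  {"slide": [0.0003,0,0],"dr": [0,0,0],"jaw": 1},
])

```text
time: 20.85
ee_pos: [602.8, -236.4, 38.6]
tcp_rot: [[-0.08, 0.997, 0.0], [0.997, 0.08, -0.0], [-0.0, 0.0, -1.0]]
wrist_force: [-1.4, -8.3, -0.1]
grip_width: 0.1
```

>>> carry_out([
  {"slide": [0.0002,0,0],"dr": [0,0,0],"jaw": 1},
  {"slide": [0,0,0],"dr": [0,0,0],"jaw": 1},
])

```text
time: 21.02
ee_pos: [602.8, -236.5, 38.6]
tcp_rot: [[-0.08, 0.997, 0.0], [0.997, 0.08, -0.001], [-0.001, 0.0, -1.0]]
wrist_force: [-0.9, -6.3, 0.1]
grip_width: 0.2
```

>>> carry_out([
  {"slide": [0.0003,0,0],"dr": [0,0,0],"jaw": 1},
  {"slide": [0,0,0],"dr": [0,0,0],"jaw": 1},
])

```text
time: 21.18
ee_pos: [602.8, -236.4, 38.6]
tcp_rot: [[-0.08, 0.997, 0.0], [0.997, 0.08, -0.001], [-0.001, 0.0, -1.0]]
wrist_force: [-1.0, -9.5, 0.5]
grip_width: 0.1
```

The force rises (6.3 to 9.5 N) with no motion, so the bar is on the stop, about where expected. I back off and check.

>>> carry_out([
  {"slide": [-0.0005,0,0],"dr": [0,0,0],"jaw": 1},
  {"slide": [-0.001,0,0],"dr": [0,0,0],"jaw": 1},
  {"slide": [-0.005,0,0],"dr": [0,0,0],"jaw": 1},
  {"slide": [-0.015,0,0],"dr": [0,0,0],"jaw": 1},
  {"slide": [-0.01,0,-0.01],"dr": [0,0,0],"jaw": 1},
  {"slide": [0,0,-0.03],"dr": [0,0,0],"jaw": 1},
  {"slide": [0,0,-0.03],"dr": [0,0,0],"jaw": 1},
  {"slide": [0,0,-0.03],"dr": [0,0,0],"jaw": 1},
  {"slide": [0,0,-0.03],"dr": [0,0,0],"jaw": 1},
  {"slide": [0,0,-0.03],"dr": [0,0,0],"jaw": 1},
])

```text
time: 22.02
ee_pos: [605.1, -268.3, 200.9]
tcp_rot: [[-0.079, 0.997, 0.001], [0.997, 0.079, -0.0], [-0.0, 0.001, -1.0]]
wrist_force: [0.7, -0.3, -0.0]
grip_width: -0.0
```

>>> carry_out([
  {"slide": [0.035,0,0],"dr": [0,0,0],"jaw": 1},
  {"slide": [0.035,0,0],"dr": [0,0,0],"jaw": 1},
  {"slide": [0.035,0,0],"dr": [0,0,0],"jaw": 1},
  {"slide": [0.035,0,0],"dr": [0,0,0],"jaw": 1},
  {"slide": [0.03,0,0],"dr": [0,0,0],"jaw": 1},
  {"slide": [0.02,0,0],"dr": [0,0,0],"jaw": 1},
  {"slide": [0,0,0],"dr": [0,0,0],"jaw": 1},
  {"slide": [0,0,0],"dr": [0,0,0],"jaw": 1},
])

```text
time: 22.68
ee_pos: [590.4, -77.9, 199.5]
tcp_rot: [[-0.081, 0.997, 0.001], [0.997, 0.081, -0.0], [-0.001, 0.001, -1.0]]
wrist_force: [0.2, -0.3, 0.4]
grip_width: 0.2
```

```bash
python3 - <<'E'
from h import *
st(); p,d,K,E=snap('wrist','w10.png')
u,v=proj(W([1,154,103]),K,E); u2,v2=proj(W([1,45,45]),K,E); print(u,v,u2,v2)
f=lambda c:cv2.resize(c,(390,500),interpolation=cv2.INTER_CUBIC)
g=lambda u,v,w,h:p[max(0,int(v)-h):int(v)+h,int(u)-w:int(u)+w]
cv2.imwrite('pics/w10c.png',np.hstack([f(g(u,v,31,40)),f(g(u2,v2,47,60))]))
E
```

```text
t 22.68 jig tcp [  2.4 -24.8 199.5] F jig [ 0.14 -0.33  0.43] w 0.2
313.88485489845186 -56.124520734218144 315.70294756271807 137.1244040404966
```

View pics/w10c.png

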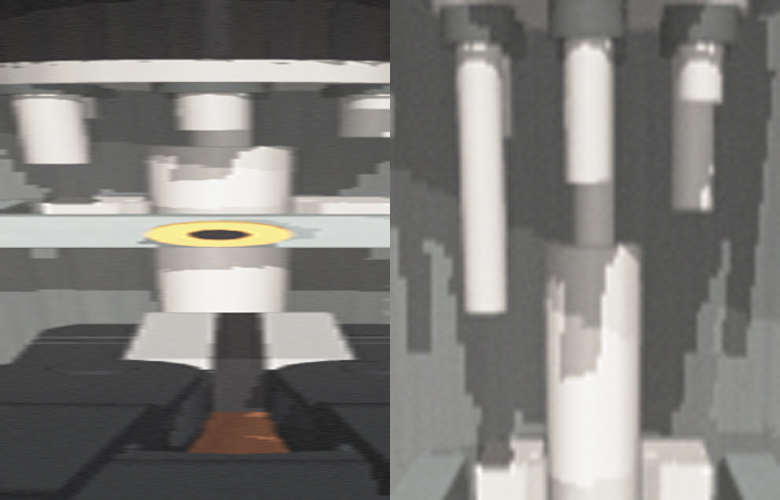

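The bar's end meets the lower screw in line with it. Last check of the window from over it.

>>> carry_out([
  {"slide": [0.03,0,0],"dr": [0,0,0],"jaw": 1},
  {"slide": [0.035,0,0],"dr": [0,0,0],"jaw": 1},
  {"slide": [0.035,0,0],"dr": [0,0,0],"jaw": 1},
  {"slide": [0.02,0,-0.01],"dr": [0,0,0],"jaw": 1},
  {"slide": [0,0,0],"dr": [0,0,0],"jaw": 1},
  {"slide": [0,0,0],"dr": [0,0,0],"jaw": 1},
  {"slide": [0,0,0],"dr": [0,0,0],"jaw": 1},
])

```text
time: 23.32
ee_pos: [580.9, 40.3, 208.4]
tcp_rot: [[-0.079, 0.997, -0.0], [0.997, 0.079, -0.0], [-0.0, -0.0, -1.0]]
wrist_force: [0.2, -0.8, -0.1]
grip_width: -0.3
```

```bash
python3 -c "
from h import *
fig('w11.png')"
```

```text
t 23.32 jig tcp [  2.6  93.9 208.4] F jig [ 0.16 -0.85 -0.08] w -0.3
103 x -6.04..8.86 y 155.6 area 1091 w 84 h 53
94.3 x -6.39..9.03 y 154.8 area 1091 w 84 h 53
103 x -30.58..33.98 y 132.7 area 14105 w 353 h 41
94.3 x -31.80..35.03 y 131.1 area 14105 w 353 h 41
cam [  4.1 177.2 351. ]
```

View pics/w11.png

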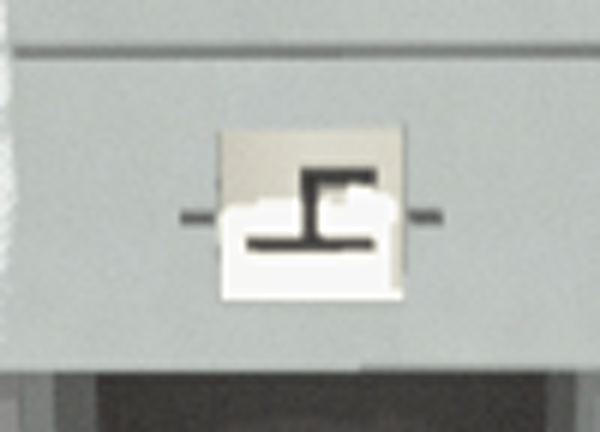

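The 4 (columns 247–376, middle 311) still stands centred between the marks (middle about 311). Handing in.

```bash
python3 -c "
from h import *
print(robot.finish_job())"
```

```text
the job is handed in; nothing more can be done
None
```

The drum is set to 4 and the bar is resting against stop screw 4 in its V-blocks, with the gripper raised well clear. I handed the job in at about 23 s; no verdict was reported.

- **Drum:** The window started halfway between 2 and 3. I turned it to 4 with four light fingertip strokes on the ring, at a measured press of up to about 11 N. The fingers never went near the stop screws.
- **Bar:** I pushed its rear end about 52 mm with the shut fingertip, at about 4–5 N. At the end the force rose from 6.3 to 9.5 N with no movement, so I stopped and backed off.

**Last checks:**
- **Window:** After turning, the figure's middle was within 0.1 mm of the marks' middle. The final look, after the push, showed the 4 still centred by eye. The automatic check could not pick out the marks in that last, more distant picture.
- **Bar end:** The close-up showed the bar end against the screw in line with it. The fingertip stopped within about 1 mm of where I expected home to be.
- **Jig position:** The wrist camera put the jig about 1.2 to 1.6 mm away from the fixed cameras' estimate, which is within the stated calibration. I allowed for this.
- **Other things on the bench:** I did not photograph them again, but the arm's path stayed clear of them.

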